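# Raise a filter funnel on its ratchet ladder stand

### The arm

A 6-joint arm with a two-finger parallel gripper is mounted at the origin on the work surface. World frame = base frame: x ahead of the robot, y to its left, z up, the work surface at z = 0. Lengths are in m, angles in rad, forces in N, time in s.
With the tool pointing down it reaches from about 0.25 to 0.775 m from the base axis. Payload 8.9 kg.
Tool frame: the origin (TCP) lies at the very end of the fingers, on their centre line; the grasp point (between the pads) lies 19 mm behind it; z points along the fingers, y is the direction in which the jaws open and shut (so a half turn about z gives the same grasp; the last joint's range is limited). The gripper opens to 85 mm and grips with 20 to 120 N. Pads are 22 mm wide; open, the fingers measure 114 mm over their backs; the gripper's body (76 mm by 85 mm) begins 54 mm behind the grasp point. The pads swing forward as they close: fully open they stand 13 mm farther back than shut.
Start: joints at [1.094, 0.291, -0.153, 1.127, 0, 1.431], TCP at [0.174, 0.495, 0.231] pointing down, gripper open.
Joint ranges: [-2.52, 2.52], [-0.91, 1.74], [-1.3, 1.37], [-1.96, 2.02], [-1.52, 1.47], [-3.14, 3.14]. Speed limits (rad/s): [2.22, 2.22, 2.79, 3.14, 3.14, 3.14].

### API

Orientations are given as a unit quaternion [w, x, y, z].
In Python, from station import robot, imaging, nets gives the robot as it stands. The module is installed in compiled form; this text tells all that it offers. Calls block until the motion is done:
- robot.reach(position, orientation): joint-space move of the TCP to a pose.
- robot.move_straight(position, v=0.15, rot=None, threshold=None): straight line of the TCP; rot=None keeps the orientation; v is the mean speed in m/s. With threshold (N) it stops when the force on the tool has changed by that much, and returns True; else False.
- robot.goto_joints(angles): joint-space move.
- robot.release() and robot.close(strength=None): open the fingers fully, or close them until they stop; strength is the grip in N (None keeps the last).
- robot.wait(seconds).
- robot.ik(position, orientation): joint angles nearest the present ones, or None.
- robot.state(): the state.
- imaging.get_image(name): name is "scene" or "side" or "wrist"; returns (picture, depth): 480x640x3 uint8, red, green, blue; 480x640 float32, m along the optical axis (not along the pixel's ray), 0 where there is no reading.
- imaging.camera_model(name): a dict with "mtx" (3x3 intrinsics, pixels), "rvec" (rotation vector, rad) and "tvec" (3), from world to camera coordinates, as OpenCV has them. Camera axes: x right, y down, z forward; pixel columns grow to the right and rows downward; lengths in m; the calibration is good to about 2 mm. A picture is of the moment at which its call begins: read the wrist's pose just before it. camera_model takes no time and is no camera call; for the wrist camera it gives the pose at the moment of the call.
A pose or a line that the arm cannot do raises robot.MotionError and nothing moves.
- robot.close_job(): hands the job in, once; it reports no verdict.
Trained networks look in the newest picture that a camera, given by its name, has taken for a name from the list of things; names that differ only in an ending like _2 or _b are one class to them, and where a whole thing is asked for, a point or a joint stands for the part that bears it (a point fixed in the world has none). Each returns a list of dicts, best first, with "score" (0 to 1); they miss things now and then, are a little off and sometimes report something else, mostly with a low value. They report only what shows in the picture. A call takes as long as a camera call.
- nets.search_frame(name, camera): "point" ([x, y, z] in m, in world coordinates, good to about 4 mm: the middle of the surface that is visible of it).
- nets.silhouettes(name, camera): "mask" (480x640 bool, what is visible of it).
The state is a dict: "time": time; "q": joint angles; "qvel": joint speeds; "joint_torque": joint torques, N m; "tcp_pos": TCP position; "orientation": TCP orientation; "contact_force": force on the tool from outside, world axes, zero at the start; "ft_torque": the same for the moment, N m; "grip_width": opening from 0.0 (shut) to 1.0 (fully open).
Only numpy, scipy, OpenCV 4.12 (cv2) and the standard library are available. Lean on these libraries where they do the work, as an engineer would, in place of code of your own. Each camera call takes 0.05 s, during which the arm holds its last target. There are 200 camera calls.

### The job

Take the funnel carriage of the ladder stand by its bow handle and raise it until its gravity pawl has gone past the fourth rung from the bottom (the last but one), then lower it gently until the pawl sits on that rung and carries it, and let go. Leave the beaker under the funnel and the other things on the bench as they are.

Things in the scene. Friction and masses are not known exactly. Their poses are not given: they have to be found in the camera images.
- stand: Fixed ladder stand, placed and yawed differently each time. Origin: centre of the underside of its grey base plate (150 along x, 300 along y, 12 mm thick); z up. Two 14 mm square uprights at y = -36 and +36 mm, with a cap up to z 320 mm. The white carriage slides on them: funnel on its +y arm, grey bow handle on its -y arm, pawl on the +x face (away from the robot).
- carriage (a joint): Height of the carriage, m, up positive. The pawl sits on rungs 1 to 5 at 0, 0.045, 0.090, 0.135, 0.180; travel ends at -0.004 and 0.21. At the start it sits on the first rung. About 0.4 to 0.9 kg in all, slides freely with slight drag; unheld, it drops to the next rung below.
- pawl (a joint): Angle of the dark steel pawl (30 mm wide, 78 mm long, along x), rad: 0 = level on its stop, nose over the rung; 1.25 = nose pushed fully down. Its heavy tail brings it back to 0. Raise the carriage 25 to 45 mm above a rung's sitting height for the nose to clear that rung and swing out; lowering then lands it on the rung. It does not let the carriage back down past a rung.
- handle (a point): Middle of the bow handle's grey grip, a level round bar 16 mm thick, 90 mm long, along the stand's y, at stand x 0, y -125 mm, z 155 mm + joint carriage. Two 12 mm posts under it at y -90 and -160 mm (58 mm clear between them); 30 mm free below the bar. Moves straight up with the carriage; axes parallel to the stand's.
- rung4 (a point): Centre of the fourth of the five rungs, z 225 mm; axes parallel to the stand's. The rungs are round level steel bars, 10 mm thick, running along the stand's y between the uprights at x = 0, with centres at z = 90, 135, 180, 225 and 270 mm over the bench.
- funnel_tip (a point): Lower end of the funnel's stem, 12 mm thick; at the start it hangs in the beaker's mouth. The funnel above it is 92 mm wide.
- beaker: Loose open glass beaker, 72 mm wide, 85 mm tall, standing on the base plate under the funnel. Origin: centre of its underside, z up. Not to be moved.
- jar: Bystander: loose glass jar with white cap, 64 mm wide, 85 mm tall. Origin: centre of its underside.
- amber: Bystander: loose brown bottle, 56 mm wide, 110 mm tall. Origin: centre of its underside.
- scoop: Bystander: loose white flat-ended stirring paddle, 164 mm long, lying on the bench on the robot's side of the stand. Origin: its middle, underside.
- spray: Bystander: loose white bottle, 60 mm wide, 160 mm tall. Origin: centre of its underside.
- dish: Bystander: loose white dish, 90 mm wide, 30 mm tall. Origin: centre of its underside.

How it is judged:
On the way, in this order (a step that is already met when the one before it is completed fails the run):
1. The carriage has been raised until the pawl has cleared the fourth rung (carriage joint above 0.148) (value of joint carriage above 0.148 m), for 0.1 s.
2. The carriage has been lowered and the pawl sits on the fourth rung (carriage joint 0.129 to 0.141, pawl within 0.15 rad of level) (value of joint carriage between 0.129 and 0.141 m and value of joint pawl below 0.15 rad), for 0.2 s.
At the end, for the whole second after the job is handed in: The pawl sits level (within 0.15 rad) on the fourth rung and carries the carriage: carriage joint 0.129 to 0.141, at rest; the beaker stands upright (all of step 2 and velocity of joint carriage between -0.02 and 0.02 m/s and angle between beaker's own z axis and vertical below 0.2 rad); the robot touches nothing.
It fails at once if The carriage is dropped onto a rung instead of lowered (falls faster than 0.3 m/s when it has been raised above 0.10) (value of joint carriage above 0.1 m and velocity of joint carriage below -0.3 m/s).
It fails at once if The beaker is shifted by more than 25 mm or tipped (distance of beaker from where it was at the start of the episode above 0.025 m or angle between beaker's own z axis and vertical above 0.35 rad).
It fails at once if Another thing on the bench is shifted by more than 40 mm (distance of any of jar, amber, scoop, spray, dish from where it was at the start of the episode above 0.04 m).
It also fails if it takes over 40 s, if anything falls off the work surface, if the arm or the gripper's body presses on something with over 40 N, if the wrist force passes 120 N, or if a joint passes its speed limit or range.

## Working session

There is one attempt and no reset: what is moved stays moved. The work goes in short steps, each a Python script; the robot and the scene stay as the last script left them, time stands still between calls to the robot, and variables do not carry over. Pictures are saved under pics/ and viewed, about 8 in all and at most 12, crops included, and the job is handed in when it is done.

```bash
mkdir -p pics; cat > h.py <<'E'
import numpy as np, cv2
from station import robot, imaging, nets
def save(cam,fn):
    im,d=imaging.get_image(cam); cv2.imwrite('pics/'+fn,im[:,:,::-1]); return im,d
def cloud(d,cam,mask=None):
    m=imaging.camera_model(cam); K=np.array(m['mtx']); R=cv2.Rodrigues(np.array(m['rvec'],float))[0]; t=np.array(m['tvec'],float).ravel()
    ok=d>0
    if mask is not None: ok&=mask
    v,u=np.nonzero(ok); z=d[v,u]
    c=np.stack([(u-K[0,2])/K[0,0]*z,(v-K[1,2])/K[1,1]*z,z],1)
    return (c-t)@R, np.stack([u,v],1)
E
python3 - <<'E'
from h import *
a,da=save('scene','a.png'); 
for cam in ['scene','side']:
    if cam=='side': save('side','b.png')
    for n in ['handle','stand','pawl','carriage','funnel_tip','beaker','jar','amber','scoop','spray','dish']:
        r=nets.search_frame(n,cam)
        print(cam,n,[(np.round(x['point'],3).tolist(),round(x['score'],2)) for x in r[:2]])
s=robot.state();print(s['time'],s['tcp_pos'],s['orientation'],s['grip_width'])
h=np.hstack([cv2.imread('pics/a.png'),cv2.imread('pics/b.png')])
E
```

```text
scene handle [([0.553, -0.018, 0.115], 0.89)]
scene stand [([0.561, -0.042, 0.098], 0.94)]
scene pawl [([0.592, -0.021, 0.104], 0.74)]
scene carriage [([0.549, -0.011, 0.115], 0.73), ([0.653, 0.109, 0.068], 0.5)]
scene funnel_tip [([0.553, -0.014, 0.119], 0.6)]
scene beaker [([0.542, 0.063, 0.057], 0.89)]
scene jar [([0.703, -0.02, 0.076], 0.76), ([0.543, 0.067, 0.055], 0.18)]
scene amber [([0.656, 0.111, 0.067], 0.89)]
scene scoop [([0.452, -0.114, 0.006], 0.66)]
scene spray [([0.525, 0.371, 0.088], 0.68)]
scene dish []
side handle [([0.57, -0.027, 0.119], 0.64)]
side stand [([0.564, -0.066, 0.062], 0.78)]
side pawl [([0.594, -0.02, 0.102], 0.61)]
side carriage [([0.572, -0.028, 0.119], 0.97)]
side funnel_tip [([0.57, -0.026, 0.119], 0.86), ([0.516, 0.362, 0.08], 0.17)]
side beaker [([0.542, 0.062, 0.075], 0.58)]
side jar [([0.694, -0.038, 0.063], 0.59)]
side amber [([0.642, 0.096, 0.065], 0.58), ([0.571, -0.025, 0.121], 0.58)]
side scoop [([0.433, -0.074, 0.007], 0.86)]
side spray [([0.515, 0.363, 0.082], 0.63), ([0.695, -0.038, 0.061], 0.59)]
side dish [([0.409, -0.356, 0.016], 0.76)]
1.2 [0.1739865  0.49533369 0.2313152 ] [-1.59389171e-06  1.68111560e-01  9.85767976e-01  1.11089983e-05] 1.0026819422375564
```

View pics/a.png

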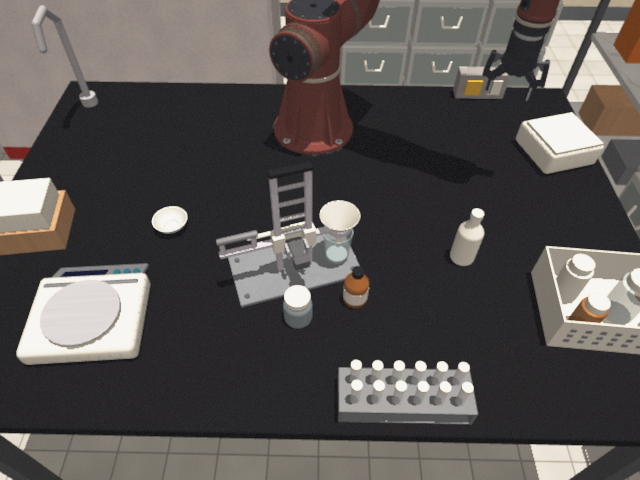

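View pics/b.png

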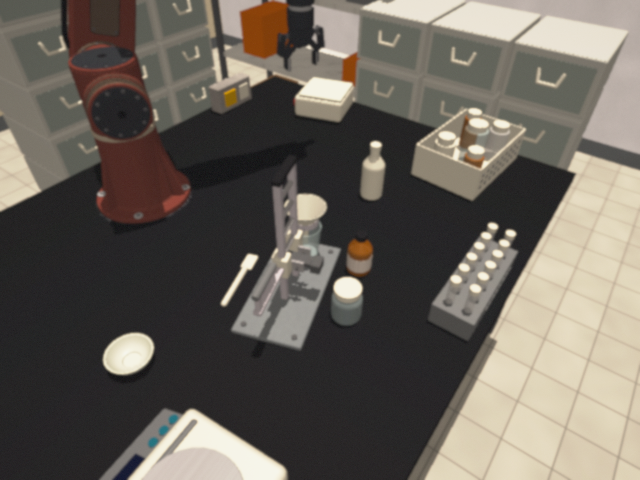

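```bash
cat > m.py <<'E'
from h import *
P=[]
for cam in ['scene','side']:
    im,d=imaging.get_image(cam); p,uv=cloud(d,cam); 
    k=(np.abs(p[:,0]-.56)<.2)&(np.abs(p[:,1]+.04)<.24)&(p[:,2]>-.02)&(p[:,2]<.36)
    p=p[k];P.append(p)
    b=p[(p[:,2]>.007)&(p[:,2]<.018)]
    # largest connected cluster of base points on a 2 mm... grid 4 mm
    g=np.zeros((100,120),np.uint8); ij=((b[:,:2]-[.36,-.28])/.004).astype(int); g[ij[:,0].clip(0,99),ij[:,1].clip(0,119)]=255
    g=cv2.morphologyEx(g,cv2.MORPH_CLOSE,np.ones((5,5),np.uint8)); g=cv2.morphologyEx(g,cv2.MORPH_OPEN,np.ones((5,5),np.uint8))
    n,l,st,c=cv2.connectedComponentsWithStats(g); i=1+st[1:,4].argmax()
    q=np.argwhere(l==i)*.004+[.362,-.278]
    print(cam,'base rect',cv2.minAreaRect(q.astype(np.float32)),len(b))
    t=p[p[:,2]>.295]; print(' cap',len(t),t.mean(0),t[:,2].max(), cv2.minAreaRect(t[:,:2].astype(np.float32)))
    h=p[(p[:,2]>.143)&(p[:,2]<.17)]
    print(' z.15 band rect'); 
    hh=h[h[:,1]<-.095]; 
    if len(hh)>5:
        print(' handle',len(hh),hh.mean(0),np.median(hh,0),cv2.minAreaRect(hh[:,:2].astype(np.float32)),np.percentile(hh[:,2],[5,50,95]))
np.save('P.npy',np.vstack(P))
E
python3 m.py
```

```text
scene base rect ((0.5479999780654907, -0.031999990344047546), (0.1543191373348236, 0.3010488450527191), 18.434955596923828) 4401
 cap 504 [ 0.55109787 -0.03159539  0.31504027] 0.32238142409778053 ((0.5479169487953186, -0.031490568071603775), (0.021511590108275414, 0.09054405987262726), 18.68524169921875)
 z.15 band rect
 handle 317 [ 0.59118207 -0.14926532  0.15805399] [ 0.59084825 -0.14957372  0.15920251] ((0.5898553729057312, -0.14903144538402557), (0.016554858535528183, 0.08927115797996521), 18.03302001953125) [0.15007426 0.15920251 0.16330293]
side base rect ((0.5474001169204712, -0.03419993817806244), (0.15178930759429932, 0.30484363436698914), 18.434898376464844) 4980
 cap 468 [ 0.55116772 -0.04143638  0.31566143] 0.32266974577461194 ((0.5467799305915833, -0.03388623520731926), (0.01851312257349491, 0.09133762866258621), 18.92025375366211)
 z.15 band rect
 handle 379 [ 0.59022233 -0.1561391   0.16006596] [ 0.5904813  -0.15790383  0.16098324] ((0.5875230431556702, -0.15229223668575287), (0.016013253480196, 0.09082715958356857), 19.078229904174805) [0.1523651  0.16098324 0.16401974]
```

```bash
cat >> h.py <<'E'
from scipy.spatial.transform import Rotation as Rn
YAW=np.radians(18.6); H=np.array([.588,-.151,.155])
def quat(sgn=1):
    y=sgn*np.array([np.cos(YAW),np.sin(YAW),0]); z=np.array([0,0,-1.]); x=np.cross(y,z)
    return np.roll(Rn.from_matrix(np.stack([x,y,z],1)).as_quat(),1)
def T(c): return [H[0],H[1],H[2]+c-.019]
E
python3 - <<'E'
from h import *
s=robot.state(); best=[]
for g in (1,-1):
    for c in (0,.175,.26): print(g,c,robot.ik(T(c),quat(g)))
    best.append((abs(np.array(robot.ik(T(.1),quat(g)))[5]) if robot.ik(T(.1),quat(g)) is not None else 9,g))
g=min(best)[1]; print('g',g)
p=list(s['tcp_pos']); p[2]=.40; robot.move_straight(p,v=.25)
robot.reach([H[0],H[1],.40],quat(g))
robot.move_straight([H[0],H[1],.22],v=.2)
s=robot.state(); print(s['time'],s['tcp_pos'],s['contact_force'])
save('wrist','c.png'); 
r=nets.search_frame('handle','wrist'); print([(np.round(x['point'],3).tolist(),round(x['score'],2)) for x in r[:2]])
im,d=imaging.get_image('wrist'); p,_=cloud(d,'wrist')
k=(np.abs(p[:,2]-.158)<.012)&(np.hypot(*(p[:,:2]-H[:2]).T)<.07); 
if k.sum()>20: print(k.sum(),cv2.minAreaRect(p[k,:2].astype(np.float32)),np.percentile(p[k,2],[50,95]))
E
```

```text
1 0 [-0.3717446   0.50922584 -0.07753189  0.98403859  0.          0.87442049]
1 0.175 [-0.3717446   0.43038608  0.25899922  1.39940947  0.          0.87442049]
1 0.26 [-0.3717446   0.44940645  0.50814286  1.62953274  0.          0.87442049]
-1 0 [-0.3717446   0.50922584 -0.07753189  0.98403859  0.         -2.26717217]
-1 0.175 [-0.3717446   0.43038608  0.25899922  1.39940947  0.         -2.26717217]
-1 0.26 [-0.3717446   0.44940645  0.50814286  1.62953274  0.         -2.26717217]
g 1
5.8833 [ 0.58865059 -0.15107615  0.2211752 ] [0.166131   0.09703683 0.66510954]
[([0.578, -0.073, 0.114], 0.82)]
3628 ((0.5878230333328247, -0.14987315237522125), (0.015862546861171722, 0.08955273777246475), 19.12859344482422) [0.15954681 0.16123257]
```

View pics/c.png

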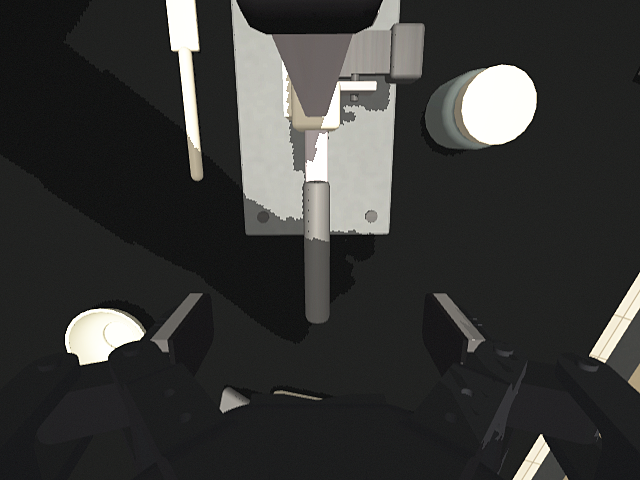

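The wrist view shows the bow grip from (317,180) to (317,322), midway between the jaws and parallel to the pads. The cap (315,15) is near the camera, so I'm checking that the camera clears it before I descend.

```bash
python3 - <<'E'
from h import *
m=imaging.camera_model('wrist');R=cv2.Rodrigues(np.array(m['rvec'],float))[0]; c=-R.T@np.array(m['tvec'],float).ravel()
d=c-robot.state()['tcp_pos']; ys=np.array([-np.sin(YAW),np.cos(YAW),0]); print(d, 'along stand y',d@ys, 'stand y of cam',(c-[.548,-.032,0])@ys)
E
```

```text
[-0.020873    0.06292949  0.14096569] along stand y 0.06630022460250579 stand y of cam -0.05962040212223505
```

The camera would pass within about 15 mm of the uprights, so I'm turning the gripper half a turn to put it on the outer side. Then I grasp and lift.

```bash
python3 - <<'E'
from h import *
H[:]=[.588,-.1505,.155]
robot.move_straight([H[0],H[1],.40],v=.25)
robot.reach([H[0],H[1],.40],quat(-1))
robot.move_straight([H[0],H[1],.20],v=.2)
print(robot.move_straight(T(0),v=.08,threshold=15))
s=robot.state(); print(s['time'],s['tcp_pos'],s['contact_force'])
robot.close(70)
s=robot.state(); print(s['time'],s['tcp_pos'],s['contact_force'],s['grip_width'])
robot.move_straight(T(.03),v=.05)
s=robot.state(); print(s['time'],s['tcp_pos'],s['contact_force'],s['grip_width'])
save('scene','d.png'); im,d=imaging.get_image('scene'); p,_=cloud(d,'scene')
k=(np.hypot(*(p[:,:2]-[.548,-.032]).T)<.2)
a=cv2.imread('pics/d.png')[120:320,170:400]; cv2.imwrite('pics/d.png',cv2.resize(a,None,fx=3,fy=3))
E
```

```text
False
11.65 [ 0.58835958 -0.15063725  0.13650655] [ 0.1785605   0.23095259 -0.49434493]
12.3083 [ 0.58796264 -0.15054322  0.13622757] [-1.27466744 -1.13049312  3.15835371] 0.16121374275334394
13.0583 [ 0.5879522  -0.15049096  0.1658356 ] [ 2.42340781 -1.30893177 -8.64926137] 0.1630926803634523
```

View pics/d.png

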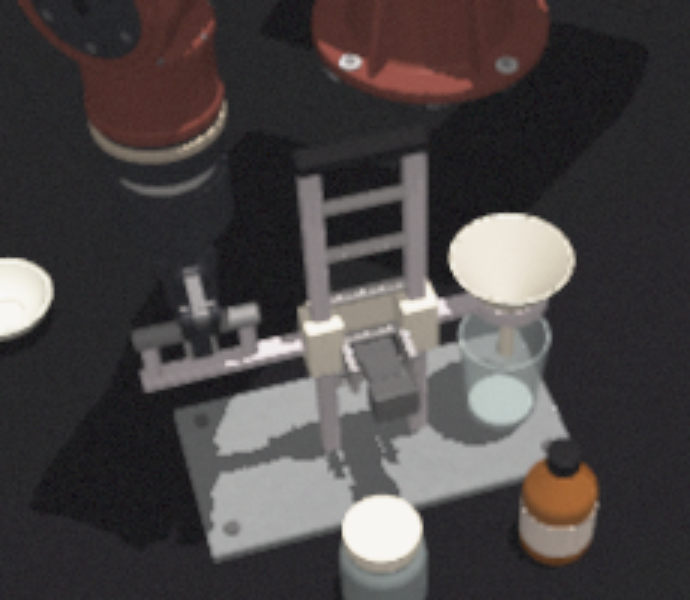

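The fingers hold the middle of the bar (crop 200,310), the carriage has risen and the funnel stem is still over the beaker. Next I raise it past rung 4, pause, and lower it gently.

```bash
python3 - <<'E'
from h import *
H[:]=[.588,-.1505,.155]
def st(n):
    s=robot.state(); print(n,round(s['time'],2),'c=',round(s['tcp_pos'][2]-.1362,4),s['contact_force'].round(1) if hasattr(s['contact_force'],'round') else s['contact_force'],round(s['grip_width'],3))
robot.move_straight(T(.170),v=.08); robot.wait(.4); st('up')
robot.move_straight(T(.143),v=.03); robot.wait(.2); st('pre')
print(robot.move_straight(T(.129),v=.015,threshold=5)); st('land'); robot.wait(.3); st('hold')
save('scene','e.png'); a=cv2.imread('pics/e.png')[120:320,170:400]; cv2.imwrite('pics/e.png',cv2.resize(a,None,fx=3,fy=3))
E
```

```text
up 15.46 c= 0.1697 [ 0.5 -2.2 -9.9] 0.155
pre 16.71 c= 0.1429 [-1.8 -3.9 -7.3] 0.156
True
land 17.3 c= 0.135 [ 1.1 -0.1  5.1] 0.159
hold 17.6 c= 0.135 [0.7 0.7 6.1] 0.155
```

View pics/e.png

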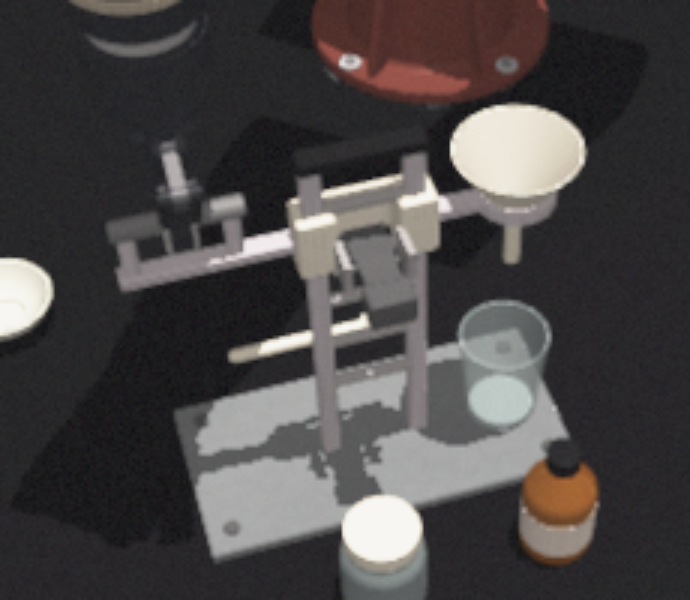

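It landed at 0.135 with the load off the gripper (force z −7 → +5 N). The pawl looks level on rung 4 (crop 375,280). I let go and back off upward.

```bash
python3 - <<'E'
from h import *
H[:]=[.588,-.1505,.155]
robot.release(); robot.wait(.2)
robot.move_straight([H[0],H[1],.42],v=.12); robot.wait(.3)
s=robot.state(); print(s['time'],s['tcp_pos'],s['contact_force'])
im,d=save('scene','f.png'); p,_=cloud(d,'scene')
k=(np.hypot(*(p[:,:2]-H[:2]).T)<.05)&(p[:,2]>.24)&(p[:,2]<.33); print('bar top z',np.percentile(p[k,2],[50,90,98]),'expect .298')
for n in ['beaker','jar','amber','scoop','spray','pawl']:
    r=nets.search_frame(n,'scene'); print(n,[(np.round(x['point'],3).tolist(),round(x['score'],2)) for x in r[:1]])
a=cv2.imread('pics/f.png')[120:320,170:400]; cv2.imwrite('pics/f.png',cv2.resize(a,None,fx=3,fy=3))
E
```

```text
20.25 [ 0.58791219 -0.15048996  0.41982931] [-0.15348716  0.15534556 -0.39503205]
bar top z [0.27055018 0.2963662  0.29780356] expect .298
beaker [([0.521, 0.065, 0.066], 0.66)]
jar [([0.704, -0.02, 0.07], 0.93)]
amber [([0.656, 0.112, 0.068], 0.69)]
scoop [([0.451, -0.113, 0.012], 0.74)]
spray [([0.522, 0.373, 0.09], 0.61)]
pawl [([0.594, -0.022, 0.238], 0.67)]
```

View pics/f.png

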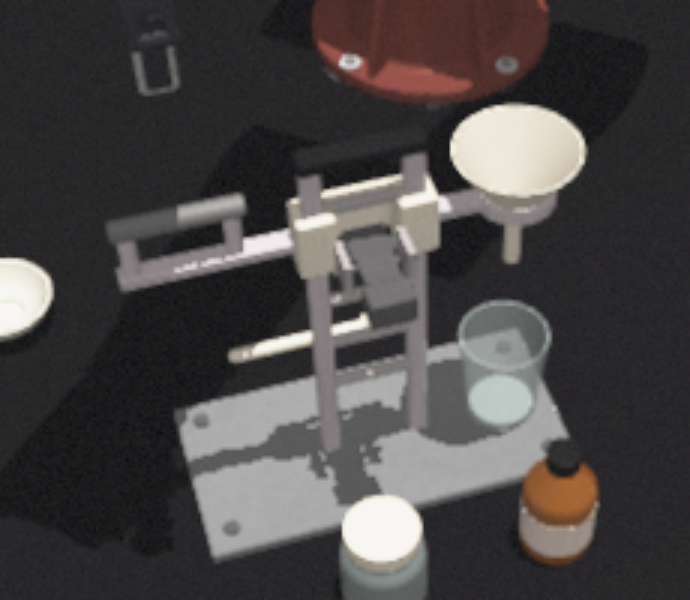

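The carriage stays up on rung 4 with the bar top at 0.298 m. The gripper is clear, and the beaker sits in the same pixels as before (505,365). I hand it in.

```bash
python3 -c "
from h import *
robot.close_job()"
```

```text
the job is handed in; nothing more can be done
```

The carriage is parked on the fourth rung and the job is handed in; the interface gives no verdict.

**What I did:** I found the stand from the depth images (yaw about 18.6°) and gripped the bow handle from above at 70 N. The gripper was first turned half a turn to keep the wrist camera clear of the uprights. I raised the carriage to about 0.170, lowered it slowly until the force showed it landing at 0.135, then released and backed straight up. It took about 20 s of the 40 s allowed.

**Last checks:**
- **Carriage:** after release the bar top was at 0.298 m, exactly what 0.135 on the carriage joint should give. The pawl looked level on the rung in the picture.
- **Gripper:** it was well clear, with residual force under 0.5 N.
- **Other things on the bench:** the jar, amber bottle, scoop and spray bottle read within about 6 mm of their starting positions. I did not re-measure the dish, but it looked unchanged.
- **One disagreement:** the network's beaker point moved about 20 mm in x. I put this down to a different part of it being visible once the funnel was raised, because the beaker sat at the same pixels in the pictures before and after.

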